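# Slide the long pill-tub tray across the gap onto the dispatch stand

### The arm

A 6-joint arm with a two-finger parallel gripper is mounted at the origin on the work surface. World frame = base frame: x ahead of the robot, y to its left, z up, the work surface at z = 0. Lengths are in m, angles in rad, forces in N, time in s.
With the tool pointing down it reaches from about 0.275 to 0.875 m from the base axis. Payload 12.5 kg.
Tool frame: the origin (TCP) lies midway between the tips of the shut fingers; the grasp point (between the pads) lies r.hold_point_z behind it (r.hold_point_z is the distance from the TCP to the grasp point, in m); z points along the fingers, x is the direction in which the jaws open and shut, and the axes are right-handed (so a half turn about z gives the same grasp; the last joint's range is limited). The gripper opens to 85 mm and grips with 20 to 120 N. Pads are 22 mm wide; open, the fingers measure 114 mm over their backs; the gripper's body (76 mm by 85 mm) begins 54 mm behind the grasp point. The pads swing forward as they close: fully open they stand 13 mm farther back than shut.
Start: joints at [1.089, 0.351, 1.652, -0, 1.139, -0.085], TCP at [0.213, 0.507, 0.231] pointing down, gripper open.
Joint ranges: [-2.75, 2.75], [-0.79, 2.1], [0.01, 2.65], [-1.57, 4.71], [0.07, 3.14], [-2.87, 2.87]. Speed limits (rad/s): [2.22, 2.22, 2.79, 3.14, 3.14, 3.14].

### API

Orientations are given as a 3x3 rotation matrix whose columns are the frame's x, y, z axes.
In Python, from station import r gives the robot as it stands.
- The arm moves only by the tool step_arm, never from a script. Its argument "increments" is a list of rows, each a list of 3 entries, a list of its own where there are three numbers: the shift along the tool's x, y, z in cm, then the turn, a rotation vector about the tool's x, y, z in rad, then the finger opening in cm, from 0 to 8.54. A call has 1 to 8 rows; each row is the pose to reach, as a shift and turn from the pose commanded when the call began, along the tool's axes at that moment; what a row does not reach only later rows make up. A row lasts 1/8 s, in which the tool goes at most 62.5 mm and 10.7 degrees, less where a joint would pass 70% of its speed; a pose out of reach is approached as far as the arm can. A call with a gripper value outside its range is refused whole. The fingers move at their own pace and stop on an object; the grip force is fixed at half the most. Time passes only in rows, so rows that repeat a pose let the fingers close. It gives the time, the measured TCP pose, the force and the opening at its end, in the units of the state.
- r.get_obs(): the state, without advancing time (a new reading comes with each control period).
- r.read_camera(name): name is "scene" or "side" or "wrist"; returns a dict with "color" (400x640x3 uint8, blue, green, red), "fx", "fy", "cx", "cy" (pixels), "rvec" (rotation vector, rad) and "tvec" (3), from world to camera coordinates, as OpenCV has them; the wrist camera has in their place "tool_from_camera" (4x4, takes a point from camera to tool coordinates, whose origin is the TCP and whose axes are the tool frame's). Camera axes: x right, y down, z forward; pixel columns grow to the right and rows downward; lengths in m; the calibration is good to about 2 mm. A picture is of the moment at which its call begins: read the wrist's pose just before it. There is no depth.
- r.finish_job(): hands the job in, once; it reports no verdict.
The state is a dict: "time": time; "q": joint angles; "dq": joint speeds; "effort": joint torques, N m; "ee_pos": TCP position; "eef_rot": TCP orientation; "wrist_force": force on the tool from outside, world axes, zero at the start; "torque": the same for the moment, N m; "gripper_width": opening from 0.0 (shut) to 1.0 (fully open).
Only numpy, scipy, OpenCV 4.12 (cv2) and the standard library are available. Lean on these libraries where they do the work, as an engineer would, in place of code of your own. Each camera call takes 0.05 s, during which the arm holds its last target.

### The job

Slide the longer of the two blue trays of pill tubs straight across the gap from the grey drawer unit onto the steel stand, so that it ends wholly on the stand, square to it and about midway between the stand's gap edge and its far edge. Keep the tray flat on the surfaces all the way, neither lifted nor sagging into the gap, then let go of it. Leave the shorter tray where it is on the drawer unit.

Things in the scene. Friction and masses are not known exactly. Their poses are not given: they have to be found in the camera images.
- long_tray: the longer blue tray: 180 mm along its y, 104 mm along x, walls 40 mm high, 5 mm thick; four white tubs fixed in its middle, tops at 50 mm, 30 mm or more from the end walls. 0.3 to 0.6 kg, balanced at its middle. Lies on the drawer unit, its -y end towards the gap, in the near or far lane (short tray in the other), 40 mm or more of free top behind its +y end. Origin: centre of underside; z up
- short_tray: the shorter blue tray, a bystander: 110 mm along its y, 104 mm along x, walls 40 mm high, with four tubs like the other; lies beside the long tray on the drawer unit. Origin: centre of underside; z up
- drawer_unit: fixed low grey drawer unit on the counter, to the robot's left: 420 mm along its x (away from the robot), 300 mm along its y, flat top 90 mm above the counter. Origin at the centre of its underside; its edge at y = -150 mm borders the gap
- stand: fixed stainless-steel stand on four legs, right of the drawer unit and nearly parallel to it: 420 mm along its x, 280 mm along y, flat top 90 mm above the counter, level with the unit's, y edges rounded. Origin: centre of underside; its edge at y = +140 mm borders the gap, which is 35 to 60 mm wide. A small loose white jar, 75 mm high, stands near its +x edge, outside both lanes
Things that resemble listed ones, but are neither listed nor needed, are in the scene too. What is shaped like the long_tray but pink or yellow is not meant.

How it is judged:
At the end, for the whole second after the job is handed in: The long tray rests flat and still wholly on the steel stand, its centre within 30 mm of the stand's middle in the sliding direction and within 150 mm of it along the stand's x, its length within 0.2 rad of square to the stand; the short tray is within 20 mm of where it was (y of long_tray in the frame of stand between -0.03 and 0.03 m and x of long_tray in the frame of stand between -0.15 and 0.15 m and z of long_tray in the frame of stand between 0.086 and 0.094 m and angle between the y axis of long_tray and the y axis of stand, either way round below 0.2 rad and angle between long_tray's own z axis and vertical below 0.05 rad and linear speed of long_tray below 0.01 m/s and distance of short_tray from where it was at the start of the episode below 0.02 m); the robot touches nothing.
It fails at once if the long tray tips or sags (tilted more than 0.1 rad) (angle between long_tray's own z axis and vertical above 0.1 rad).
It fails at once if the long tray drops into the gap or off an edge (more than 10 mm below the surfaces) (z of long_tray in the frame of stand below 0.08 m).
It fails at once if the long tray is lifted (more than 12 mm above the surfaces) (z of long_tray in the frame of stand above 0.102 m).
It fails at once if the short tray is moved by more than 20 mm (distance of short_tray from where it was at the start of the episode above 0.02 m).
It also fails if it takes over 37 s, if anything falls off the work surface, if the arm or the gripper's body presses on something with over 40 N, if the wrist force passes 120 N, or if a joint passes its speed limit or range.

## Working session

There is one attempt and no reset: what is moved stays moved. The work goes in short steps, Python scripts to look and compute and a tool call to move; the robot and the scene stay as the last step left them, time stands still between calls to the robot, and variables do not carry over. Pictures are saved under pics/ and viewed, and the job is handed in when it is done.

Besides the shell and the picture viewer there is one more tool, called after "Request:" as name(argument=value, ...), one argument or row to a line, values as JSON. step_arm: Moves the arm, as the interface text tells. Its arguments: {"type":"object","properties":{"increments":{"type":"array","items":{"type":"array"}}},"required":["increments"]}

```bash
ls; mkdir -p pics; python3 - <<'E'
from station import r
import cv2,numpy as np
o=r.get_obs(); print({k:np.round(v,3).tolist() for k,v in o.items()}, r.hold_point_z)
for n in ["scene","side","wrist"]:
    c=r.read_camera(n); cv2.imwrite(f"pics/{n}0.png",c["color"])
    np.savez(f"{n}0.npz",**c)
E
```

```text
pics
{'time': 0.0, 'q': [1.089, 0.351, 1.652, -0.0, 1.139, -0.085], 'dq': [-0.001, 0.001, -0.001, -0.001, 0.0, 0.0], 'effort': [-0.002, -50.609, -29.142, -0.0, 0.004, 0.0], 'ee_pos': [0.212, 0.507, 0.231], 'eef_rot': [[0.386, 0.922, -0.001], [0.922, -0.386, -0.001], [-0.001, -0.0, -1.0]], 'wrist_force': [-0.282, 0.109, 0.432], 'torque': [-0.027, 0.026, -0.013], 'gripper_width': 0.998} 0.0187
```

View pics/scene0.png

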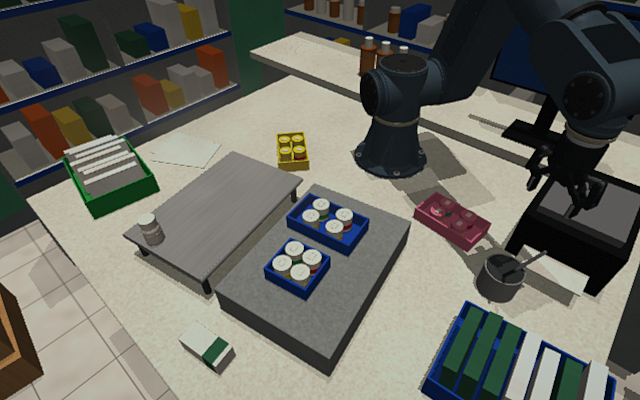

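View pics/side0.png

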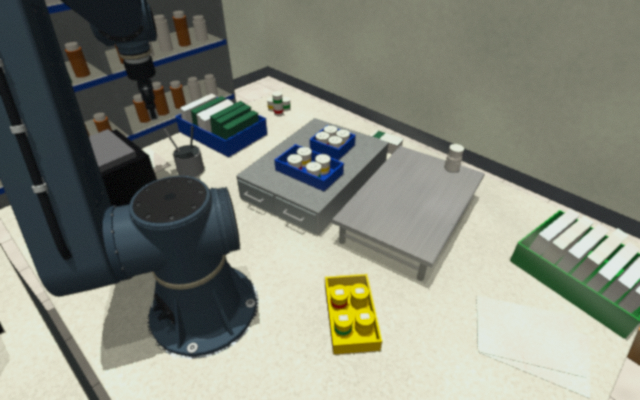

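View pics/wrist0.png

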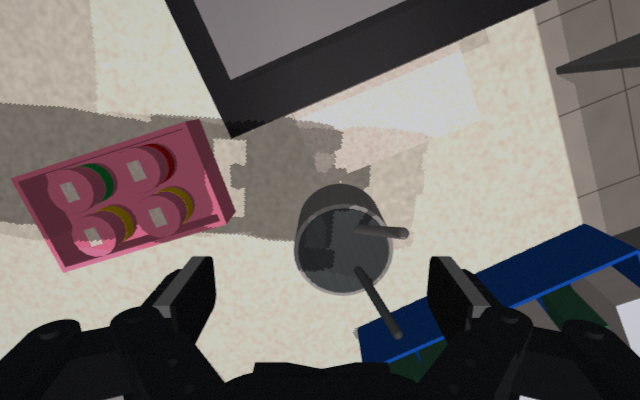

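The long tray is in the near lane (around scene pixel 328,222 and side pixel 309,167). The short one is beyond it, at scene 297,267. The gap runs between the stand (scene left) and the drawer unit. Next I'll measure the corners.

```bash
cat > h.py <<'E'
import numpy as np,cv2
def load(f): return dict(np.load(f))
def cast(c,uv,z):
    K=np.array([[c["fx"],0,c["cx"]],[0,c["fy"],c["cy"]],[0,0,1]],float)
    R=cv2.Rodrigues(np.array(c["rvec"],float))[0]; t=np.array(c["tvec"],float).ravel()
    C=-R.T@t
    d=(R.T@np.linalg.inv(K)@np.c_[np.array(uv,float),np.ones(len(uv))].T).T
    return C+d*((z-C[2])/d[:,2])[:,None]
def proj(c,P):
    K=np.array([[c["fx"],0,c["cx"]],[0,c["fy"],c["cy"]],[0,0,1]],float)
    return cv2.projectPoints(np.array(P,float),np.array(c["rvec"],float),np.array(c["tvec"],float),K,None)[0][:,0]
E
python3 - <<'E'
from h import *
for n in ["scene","side"]:
    c=load(n+"0.npz"); im=c["color"]; hsv=cv2.cvtColor(im,cv2.COLOR_BGR2HSV)
    m=cv2.inRange(hsv,(105,130,40),(130,255,255))
    cs=[k for k in cv2.findContours(m,cv2.RETR_EXTERNAL,cv2.CHAIN_APPROX_NONE)[0] if cv2.contourArea(k)>300]
    for k in cs:
        h=cv2.convexHull(k); a=cv2.approxPolyDP(h,3,True)[:,0]
        print(n,cv2.contourArea(k),a.tolist()); print(np.round(cast(c,a,0.13)[:,:2],3).tolist())
    x0,y0,w,h=(115,140,310,235) if n=="scene" else (225,100,270,200)
    s=2.55
    cv2.imwrite(f"pics/{n}0z.png",cv2.resize(im[y0:y0+h,x0:x0+w],None,fx=s,fy=s,interpolation=cv2.INTER_CUBIC))
E
```

```text
scene 354.5 [[504, 320], [507, 322], [478, 397], [472, 399]]
[[0.452, 0.548], [0.453, 0.554], [0.615, 0.571], [0.625, 0.565]]
scene 2903.0 [[468, 301], [489, 312], [464, 399], [433, 399], [421, 391]]
[[0.459, 0.479], [0.455, 0.52], [0.633, 0.556], [0.667, 0.518], [0.67, 0.497]]
scene 860.0 [[290, 238], [329, 256], [329, 267], [305, 300], [265, 277], [264, 267]]
[[0.579, 0.094], [0.558, 0.198], [0.581, 0.217], [0.674, 0.234], [0.691, 0.132], [0.675, 0.111]]
scene 1640.5 [[286, 216], [310, 193], [366, 217], [367, 229], [346, 255], [287, 226]]
[[0.534, 0.036], [0.433, 0.022], [0.406, 0.187], [0.437, 0.213], [0.531, 0.224], [0.556, 0.062]]
scene 472.5 [[99, 75], [82, 86], [0, 114], [1, 108]]
[[0.478, -1.144], [0.568, -1.095], [0.855, -1.098], [0.839, -1.145]]
scene 719.5 [[22, 61], [40, 56], [54, 66], [62, 82], [44, 88], [30, 76]]
[[0.642, -1.563], [0.567, -1.561], [0.567, -1.39], [0.606, -1.196], [0.675, -1.195], [0.673, -1.361]]
scene 424.0 [[230, 31], [230, 35], [173, 55], [101, 75]]
[[-0.205, -1.141], [-0.169, -1.094], [0.16, -1.091], [0.472, -1.137]]
scene 1640.0 [[518, 23], [529, 3
[... 342 characters left out ...]
 -1.192], [-0.637, -0.225], [-0.592, -0.225], [-0.593, -1.133]]
scene 674.0 [[431, 6], [429, 16], [414, 37], [398, 36], [402, 10], [418, 3]]
[[-1.224, -0.558], [-1.056, -0.475], [-0.729, -0.37], [-0.691, -0.437], [-1.054, -0.648], [-1.229, -0.648]]
scene 448.5 [[87, 0], [0, 19], [1, 11], [53, 0]]
[[0.027, -2.326], [0.519, -2.336], [0.467, -2.508], [0.17, -2.506]]
side 1405.0 [[354, 135], [342, 173], [324, 189], [276, 169], [276, 158], [314, 136]]
[[0.669, 0.109], [0.491, 0.002], [0.403, -0.011], [0.374, 0.151], [0.41, 0.193], [0.576, 0.198]]
side 1431.5 [[128, 138], [178, 115], [264, 118], [263, 135], [229, 155]]
[[0.155, 0.62], [0.347, 0.637], [0.541, 0.403], [0.467, 0.321], [0.323, 0.307]]
```

View pics/scene0z.png

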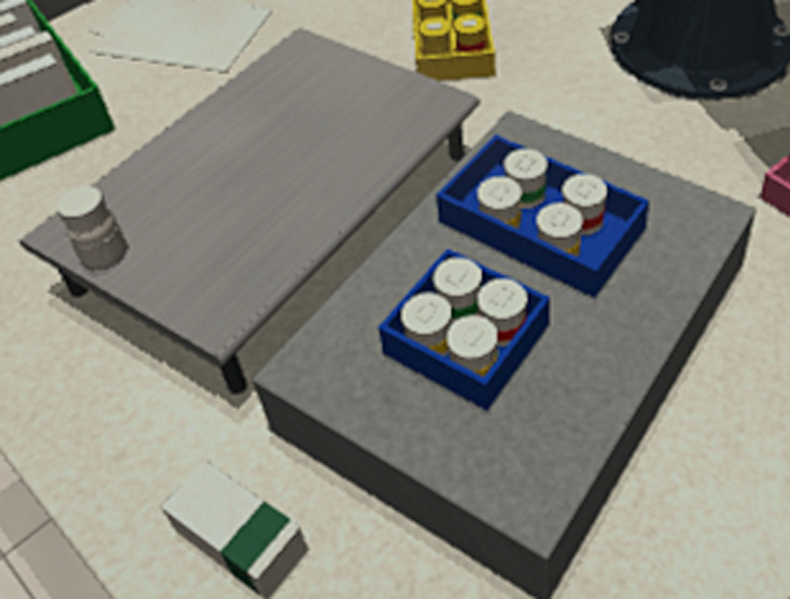

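View pics/side0z.png

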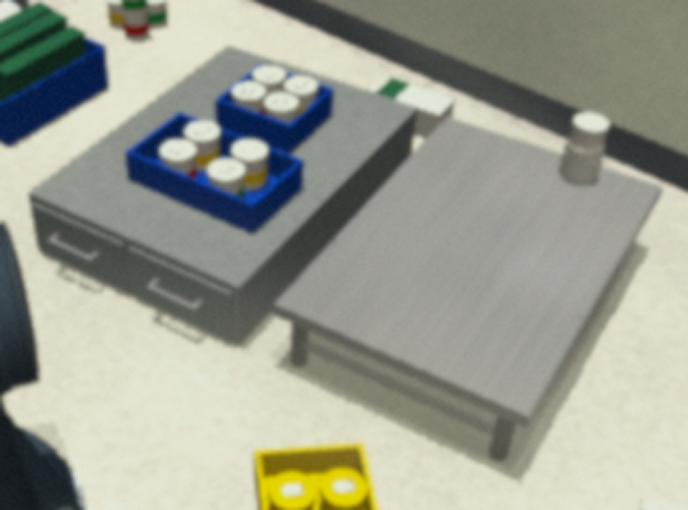

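```bash
python3 - <<'E'
from h import *
c=load("scene0.npz"); d=load("side0.npz")
def sc(p): return np.array(p)/2.55+[115,140]
def sd(p): return np.array(p)/2.55+[225,100]
for nm,p,z in [("tray",[(440,202),(497,137),(648,205),(598,266)],.13),("short",[(381,327),(448,252),(549,298),(489,378)],.13),("unit",[(508,113),(755,210),(547,557),(258,385)],.09),("stand",[(300,30),(479,102),(225,360),(22,243)],.09)]:
    q=cast(c,sc(p),z)[:,:2]; print("scene",nm,np.round(q,3).tolist(),np.round(q.mean(0),3))
for nm,p,z in [("tray",[(251,205),(128,155),(182,117),(301,160)],.13),("stand",[(277,310),(528,412),(661,188),(455,122)],.09),("unit",[(32,195),(238,292),(417,112),(230,47)],.09)]:
    q=cast(d,sd(p),z)[:,:2]; print("side",nm,np.round(q,3).tolist(),np.round(q.mean(0),3))
E
```

```text
scene tray [[0.54, 0.046], [0.435, 0.024], [0.41, 0.199], [0.501, 0.211]] [0.472 0.12 ]
scene short [[0.676, 0.114], [0.579, 0.097], [0.558, 0.201], [0.652, 0.218]] [0.616 0.158]
scene unit [[0.366, -0.025], [0.312, 0.264], [0.717, 0.337], [0.771, 0.055]] [0.541 0.158]
scene stand [[0.421, -0.333], [0.374, -0.063], [0.775, 0.012], [0.829, -0.255]] [ 0.6  -0.16]
side tray [[0.43, 0.016], [0.399, 0.183], [0.497, 0.196], [0.53, 0.033]] [0.464 0.107]
side stand [[0.359, -0.088], [0.419, -0.344], [0.821, -0.27], [0.771, -0.017]] [ 0.593 -0.18 ]
side unit [[0.304, 0.248], [0.351, -0.04], [0.757, 0.032], [0.71, 0.324]] [0.53  0.141]
```

```bash
python3 - <<'E'
from h import *
w=load("wrist0.npz"); print(np.round(w["tool_from_camera"],3),w["fx"],w["cx"],w["cy"])
for n in["scene","side"]:
    c=load(n+"0.npz");R=cv2.Rodrigues(c["rvec"])[0];print(n,-R.T@c["tvec"].ravel())
E
```

```text
[[ 1.     0.     0.001 -0.001]
 [-0.001  0.962  0.275 -0.07 ]
 [-0.001 -0.275  0.962 -0.142]
 [ 0.     0.     0.     1.   ]] 358.75925289318496 321.04139771904823 198.31253697324615
scene [0.94383047 0.52776331 0.77998845]
side [-0.21464105 -0.59277514  0.81957069]
```

Request:
step_arm(
  increments=[
    [[0,0,-6],[0,0,0.16],8.5],
    [[-8,16,-7],[0,0,0.35],8.5],
    [[-16,32,-7],[0,0,0.995],6],
    [[-16,32,-7],[0,0,0.995],6],
    [[-16,32,-7],[0,0,0.995],6],
    [[-16,32,-7],[0,0,0.995],6],
    [[-16,32,-7],[0,0,0.995],6],
    [[-16,32,-7],[0,0,0.995],6],
  ],
)

```text
time: 1.15
ee_pos: [0.4472, 0.234, 0.301]
eef_rot: [[0.985, 0.174, -0.0], [0.174, -0.985, -0.0], [-0.0, 0.0, -1.0]]
wrist_force: [-0.5, 0.1, -0.1]
gripper_width: 0.702
```

```bash
cat >> h.py <<'E'
def castw(o,w,uv,z):
    K=np.array([[w["fx"],0,w["cx"]],[0,w["fy"],w["cy"]],[0,0,1]],float)
    T=np.eye(4);T[:3,:3]=o["eef_rot"];T[:3,3]=o["ee_pos"];T=T@np.array(w["tool_from_camera"])
    d=(T[:3,:3]@np.linalg.inv(K)@np.c_[np.array(uv,float),np.ones(len(uv))].T).T
    return T[:3,3]+d*((z-T[2,3])/d[:,2])[:,None]
def snap(n):
    from station import r
    o=r.get_obs();w=r.read_camera("wrist");im=w["color"];cv2.imwrite(f"pics/{n}.png",im)
    np.savez(n+".npz",ee_pos=o["ee_pos"],eef_rot=o["eef_rot"],**w); return o,w
E
python3 - <<'E'
from h import *
o,w=snap("w1"); print(o["ee_pos"],o["time"])
E
```

```text
[0.44720562 0.23397329 0.30103213] 1.15
```

View pics/w1.png

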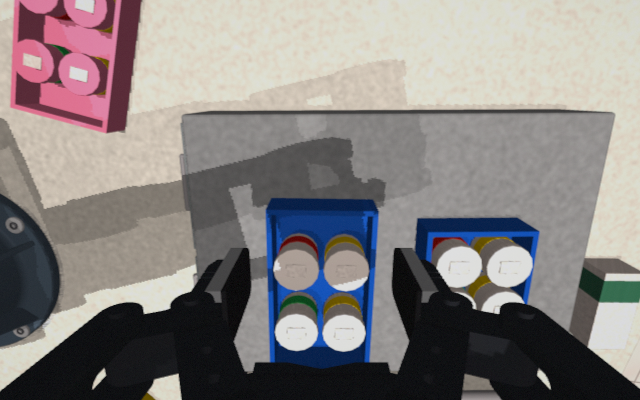

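```bash
python3 - <<'E'
import cv2
im=cv2.imread("pics/w1.png"); cv2.imwrite("pics/w1z.png",cv2.resize(im[185:305,250:410],None,fx=5,fy=5,interpolation=cv2.INTER_CUBIC))
E
```

```text
(no output)
```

View pics/w1z.png

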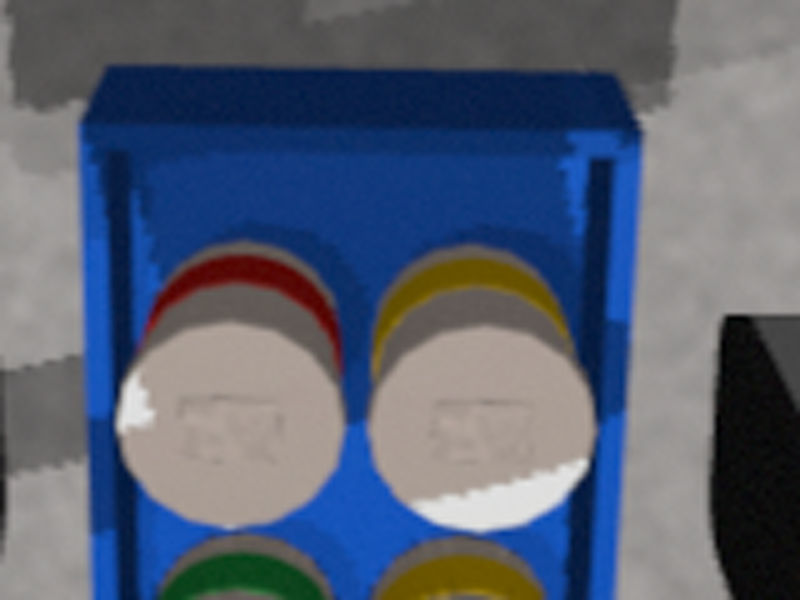

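```bash
python3 - <<'E'
from h import *
w=load("w1.npz")
f=lambda p:np.array(p)/5+[250,185]
for z,p in[(.09,f([(105,67),(617,72)])),(.13,f([(80,125),(641,133)])),(.09,[(183,115),(614,112)])]:
    q=castw(w,w,p,z)[:,:2];dd=q[1]-q[0];a=np.arctan2(dd[1],dd[0]);L=np.linalg.norm(dd)
    m=q.mean(0);v=np.array([-np.sin(a),np.cos(a)]);print(np.round(q,4).tolist(),"ang",round(a,3),"L",round(L,4),"mid",np.round(m,4),"ctr",np.round(m-.09*v,4))
    R=np.array(w["eef_rot"]);print("in tool",np.round((R.T@(np.r_[m,0]-np.r_[w["ee_pos"][:2],0]))[:2],4))
E
```

```text
[[0.4018, 0.1933], [0.5052, 0.2106]] ang 0.166 L 0.1048 mid [0.4535 0.202 ] ctr [0.4683 0.1132]
in tool [0.0006 0.0326]
[[0.4025, 0.1938], [0.504, 0.2103]] ang 0.161 L 0.1028 mid [0.4532 0.2021] ctr [0.4676 0.1132]
in tool [0.0004 0.0325]
[[0.3072, 0.2611], [0.7134, 0.3361]] ang 0.183 L 0.4131 mid [0.5103 0.2986] ctr [0.5267 0.2101]
in tool [ 0.0734 -0.0526]
```

Request:
step_arm(
  increments=[
    [[0,0,6],[0,0,0],6],
    [[0,0,12],[0,0,0],6],
    [[0,0,16],[0,0,0],6],
    [[0,0,19],[0,0,0],6],
    [[0,0,19.8],[0,0,0],6],
    [[0,0,19.8],[0,0,0],6],
  ],
)

```text
time: 1.95
ee_pos: [0.4457, 0.2366, 0.1037]
eef_rot: [[0.984, 0.179, 0.0], [0.179, -0.984, 0.0], [0.0, -0.0, -1.0]]
wrist_force: [0.3, 0.3, 0.5]
gripper_width: 0.702
```

```bash
python3 - <<'E'
from h import *
o,w=snap("w2"); print(o["ee_pos"],o["time"],o["wrist_force"])
E
```

```text
[0.44566789 0.23662131 0.10370384] 1.95 [0.2517564  0.31728272 0.4861386 ]
```

View pics/w2.png

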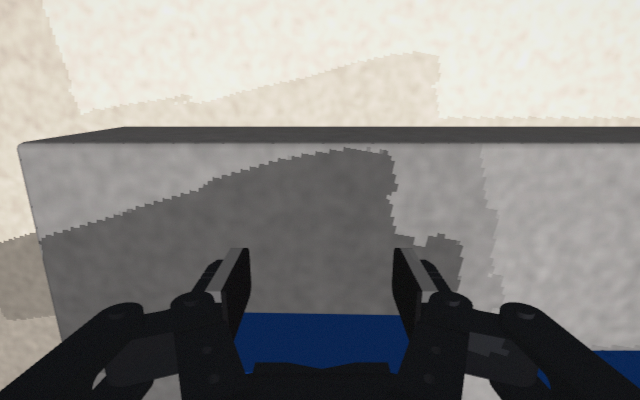

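Both fingers stand on the drawer top behind the tray's end wall (blue band at rows 313–370), and nothing is touching. Next is a gentle approach, then the push along tool +y.

Request:
step_arm(
  increments=[
    [[0,1,0],[0,0,0],6],
    [[0,1.8,0],[0,0,0],6],
    [[0,2.4,0],[0,0,0],6],
    [[0,3,0],[0,0,0],6],
    [[0,3.7,0],[0,0,0],6],
    [[0,4.4,0],[0,0,0],6],
    [[0,5.2,0],[0,0,0],6],
    [[0,6,0],[0,0,0],6],
  ],
)

```text
time: 3.0
ee_pos: [0.4569, 0.1769, 0.1037]
eef_rot: [[0.984, 0.178, 0.001], [0.178, -0.984, 0.001], [0.001, -0.001, -1.0]]
wrist_force: [-1.2, 5.1, 3.6]
gripper_width: 0.702
```

```bash
python3 - <<'E'
from h import *
from station import r
o,w=snap("w3"); print(o["ee_pos"],o["time"],o["wrist_force"])
c=r.read_camera("scene");cv2.imwrite("pics/s3.png",cv2.resize(c["color"][140:375,115:425],None,fx=2.55,fy=2.55,interpolation=cv2.INTER_CUBIC))
E
```

```text
[0.45694577 0.1769109  0.10368296] 3.0 [-1.21933332  5.13851253  3.62735694]
```

View pics/s3.png

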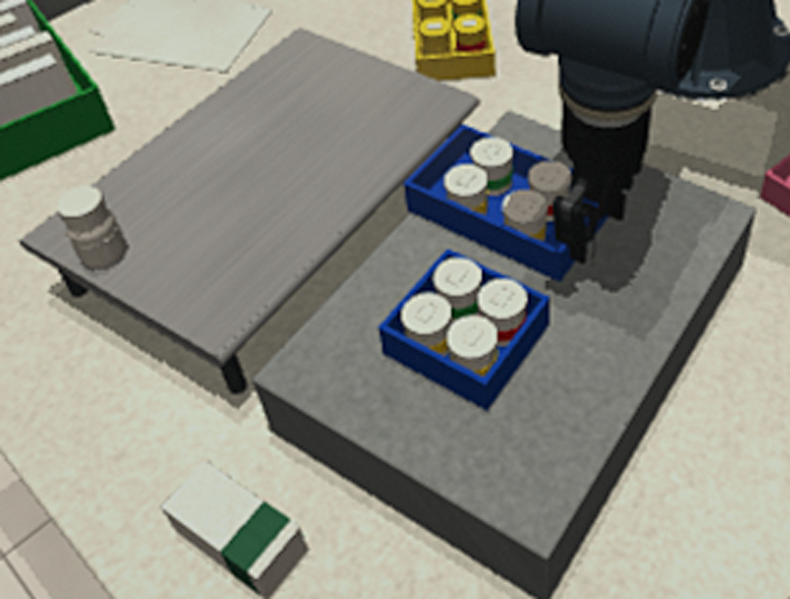

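View pics/w3.png

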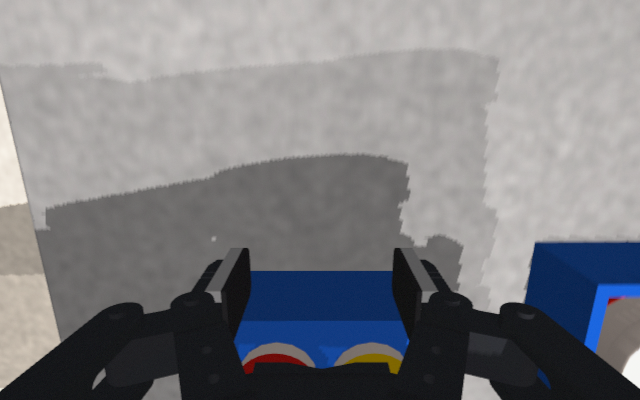

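The tray is sliding square and flat, and its front edge (crop 410–465, 130–190) is just going over the gap. Push force is about 5 N. I'll keep going.

Request:
step_arm(
  increments=[
    [[0,0.9,0],[0,0,0],6],
    [[0,1.8,0],[0,0,0],6],
    [[0,2.7,0],[0,0,0],6],
    [[0,3.6,0],[0,0,0],6],
    [[0,4.5,0],[0,0,0],6],
    [[0,5.4,0],[0,0,0],6],
    [[0,6.2,0],[0,0,0],6],
    [[0,7,0],[0,0,0],6],
  ],
)

```text
time: 4.1
ee_pos: [0.469, 0.1076, 0.1033]
eef_rot: [[0.984, 0.178, -0.0], [0.178, -0.984, 0.0], [-0.0, -0.0, -1.0]]
wrist_force: [-0.7, 5.0, 3.5]
gripper_width: 0.702
```

```bash
python3 - <<'E'
from h import *
from station import r
o=r.get_obs()
c=r.read_camera("scene");cv2.imwrite("pics/s4.png",cv2.resize(c["color"][140:375,115:425],None,fx=2.55,fy=2.55,interpolation=cv2.INTER_CUBIC))
E
```

```text
(no output)
```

View pics/s4.png

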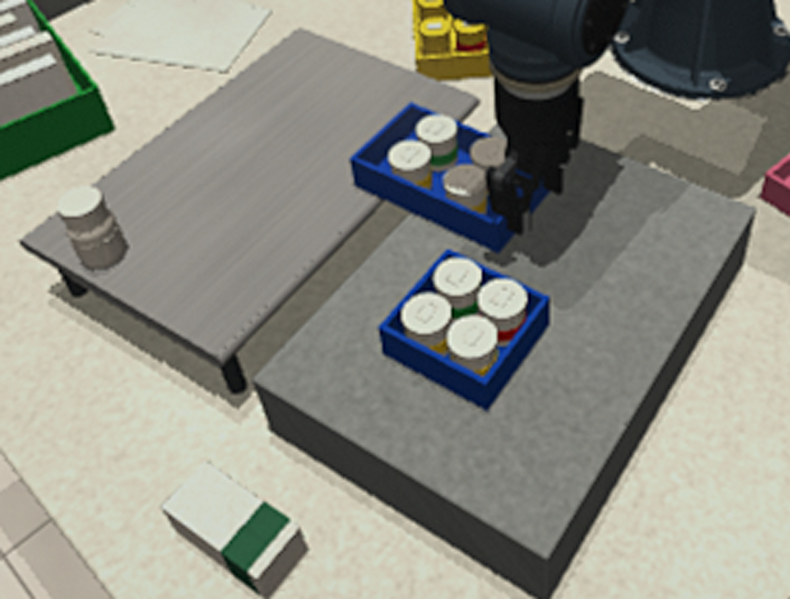

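The tray now bridges the gap with its front end on the stand (crop 355,165 to 410,105), and it is level. I'll push on, easing the tool up 1 mm to relieve the downward drag on the trailing end.

Request:
step_arm(
  increments=[
    [[0,0.9,-0.05],[0,0,0],6],
    [[0,1.8,-0.1],[0,0,0],6],
    [[0,2.7,-0.1],[0,0,0],6],
    [[0,3.6,-0.1],[0,0,0],6],
    [[0,4.5,-0.1],[0,0,0],6],
    [[0,5.4,-0.1],[0,0,0],6],
    [[0,6.2,-0.1],[0,0,0],6],
    [[0,7,-0.1],[0,0,0],6],
  ],
)

```text
time: 5.15
ee_pos: [0.4815, 0.0387, 0.1043]
eef_rot: [[0.984, 0.178, -0.0], [0.178, -0.984, -0.0], [-0.0, 0.0, -1.0]]
wrist_force: [0.0, 2.0, -1.3]
gripper_width: 0.704
```

Request:
step_arm(
  increments=[
    [[0,0.9,0],[0,0,0],6],
    [[0,1.8,0],[0,0,0],6],
    [[0,2.7,0],[0,0,0],6],
    [[0,3.6,0],[0,0,0],6],
    [[0,4.5,0],[0,0,0],6],
    [[0,5.4,0],[0,0,0],6],
    [[0,6.2,0],[0,0,0],6],
    [[0,7,0],[0,0,0],6],
  ],
)

```text
time: 6.15
ee_pos: [0.494, -0.0302, 0.1043]
eef_rot: [[0.984, 0.178, 0.0], [0.178, -0.984, -0.0], [0.0, 0.0, -1.0]]
wrist_force: [-1.0, 1.8, -0.9]
gripper_width: 0.704
```

```bash
python3 - <<'E'
from h import *
from station import r
o,w=snap("w5")
c=r.read_camera("scene");np.savez("scene5.npz",**c);cv2.imwrite("pics/s5.png",cv2.resize(c["color"][140:375,115:425],None,fx=2.55,fy=2.55,interpolation=cv2.INTER_CUBIC))
d=r.read_camera("side");np.savez("side5.npz",**d);cv2.imwrite("pics/d5.png",cv2.resize(d["color"][100:300,225:495],None,fx=2.55,fy=2.55,interpolation=cv2.INTER_CUBIC))
E
```

```text
(no output)
```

View pics/s5.png

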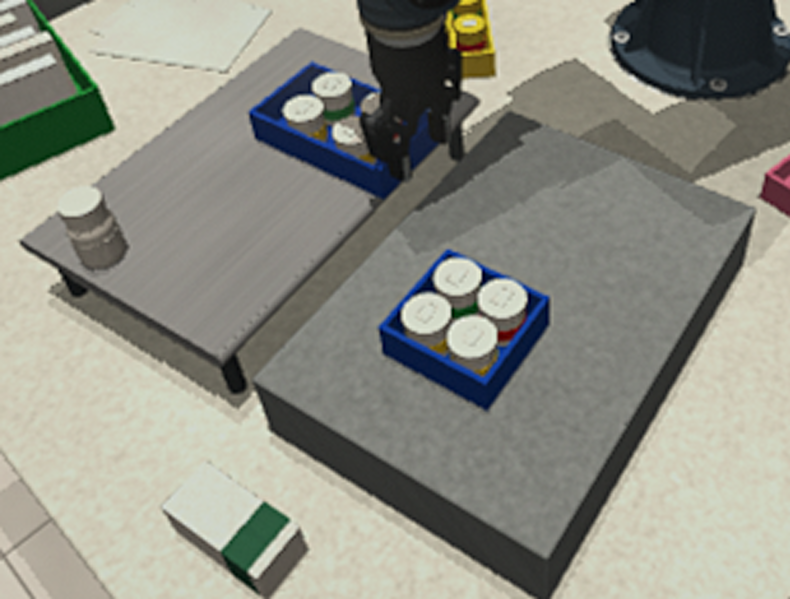

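View pics/d5.png

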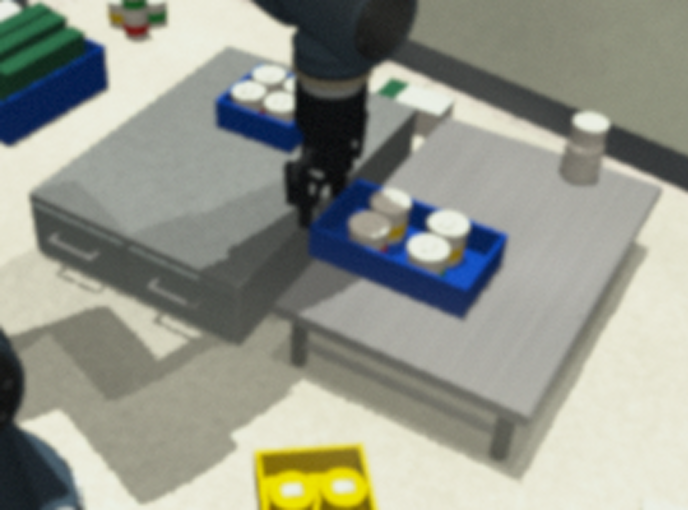

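View pics/w5.png

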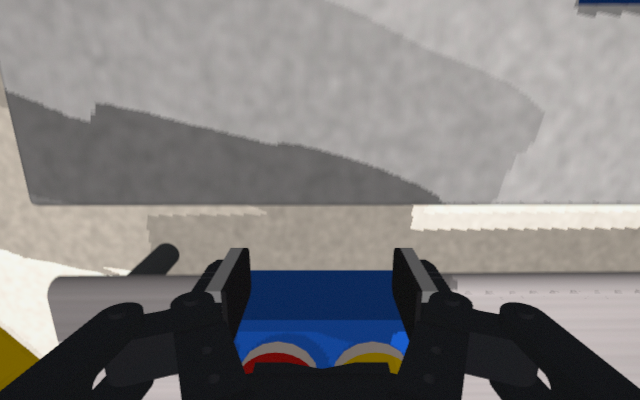

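```bash
python3 - <<'E'
from h import *
w=load("w5.npz");R=w["eef_rot"]
for p in[(70,277),(165,275),(460,272),(620,271),(250,270),(390,270),(100,205),(600,204)]:
    q=castw(w,w,[p],.09)[0]; print(p,np.round(q[:2],4),np.round((R.T@(q-w["ee_pos"]))[:2],4))
im=cv2.imread("pics/w5.png");cv2.imwrite("pics/w5z.png",cv2.resize(im[195:345,30:230],None,fx=4,fy=4))
E
```

```text
(70, 277) [ 0.3767 -0.0671] [-0.122   0.0155]
(165, 275) [ 0.4218 -0.0578] [-0.076   0.0144]
(460, 272) [ 0.5614 -0.0309] [0.0662 0.0127]
(620, 271) [ 0.637  -0.0167] [0.1432 0.0122]
(250, 270) [ 0.4618 -0.0479] [-0.0348  0.0117]
(390, 270) [ 0.528  -0.0359] [0.0324 0.0117]
(100, 205) [ 0.3905 -0.0277] [-0.1014 -0.0209]
(600, 204) [0.6145 0.0135] [ 0.1263 -0.0215]
```

View pics/w5z.png

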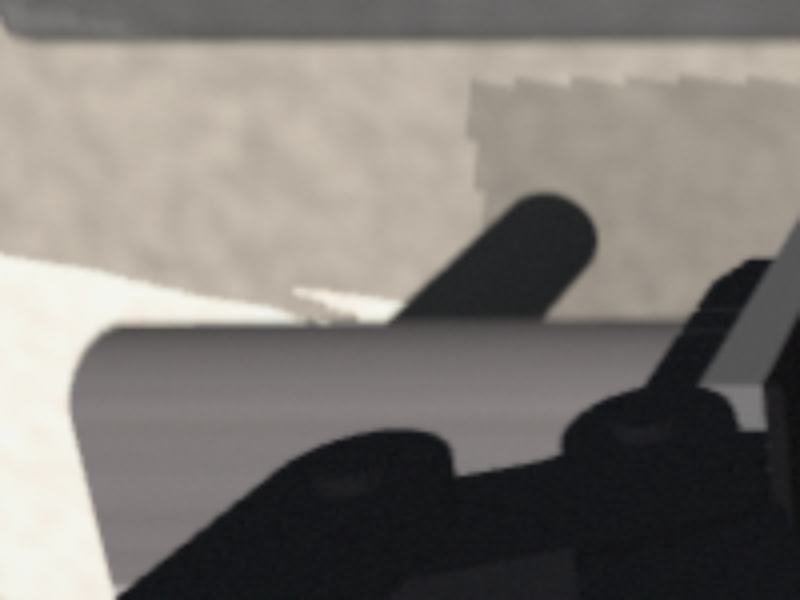

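The tray's end is now about at the stand's gap edge (wrist rows 270 against 274). Two independent estimates put the remaining push at 5.2 and 5.5 cm, so I'll push 5.3 with a slow finish, then back off.

Request:
step_arm(
  increments=[
    [[0,0.8,0],[0,0,0],6],
    [[0,1.6,0],[0,0,0],6],
    [[0,2.4,0],[0,0,0],6],
    [[0,3.2,0],[0,0,0],6],
    [[0,4,0],[0,0,0],6],
    [[0,4.6,0],[0,0,0],6],
    [[0,5,0],[0,0,0],6],
    [[0,5.3,0],[0,0,0],6],
  ],
)

```text
time: 7.3
ee_pos: [0.5034, -0.0819, 0.1044]
eef_rot: [[0.984, 0.178, 0.0], [0.178, -0.984, 0.0], [0.0, -0.0, -1.0]]
wrist_force: [-0.9, 5.1, 3.5]
gripper_width: 0.702
```

Request:
step_arm(
  increments=[
    [[0,0,0],[0,0,0],6],
    [[0,-1,0],[0,0,0],6],
    [[0,-2.5,0],[0,0,0],6],
    [[0,-4.5,-5],[0,0,0],6],
    [[0,-6,-11],[0,0,0],6],
    [[0,-6,-17],[0,0,0],6],
    [[0,-6,-20],[0,0,0],6],
    [[0,-6,-20],[0,0,0],6],
  ],
)

```text
time: 8.3
ee_pos: [0.4932, -0.022, 0.3064]
eef_rot: [[0.984, 0.179, 0.004], [0.179, -0.984, -0.001], [0.004, 0.001, -1.0]]
wrist_force: [-0.5, 0.1, -1.1]
gripper_width: 0.702
```

```bash
python3 - <<'E'
from h import *
from station import r
o,w=snap("w6"); print(o["ee_pos"],o["time"])
c=r.read_camera("scene");np.savez("scene6.npz",**c);cv2.imwrite("pics/s6.png",cv2.resize(c["color"][140:375,115:425],None,fx=2.55,fy=2.55,interpolation=cv2.INTER_CUBIC))
d=r.read_camera("side");np.savez("side6.npz",**d);cv2.imwrite("pics/d6.png",cv2.resize(d["color"][100:300,225:495],None,fx=2.55,fy=2.55,interpolation=cv2.INTER_CUBIC))
E
```

```text
[ 0.49317703 -0.02198467  0.30636124] 8.3
```

View pics/s6.png

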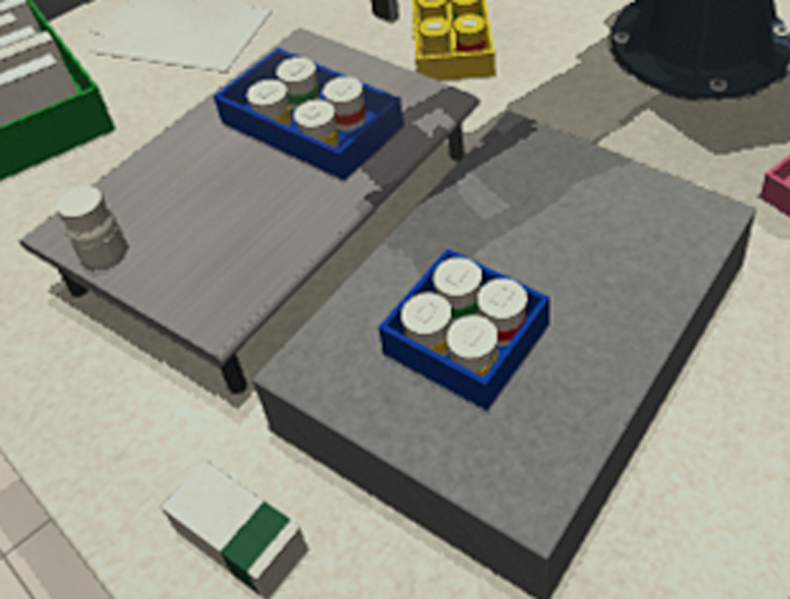

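View pics/d6.png

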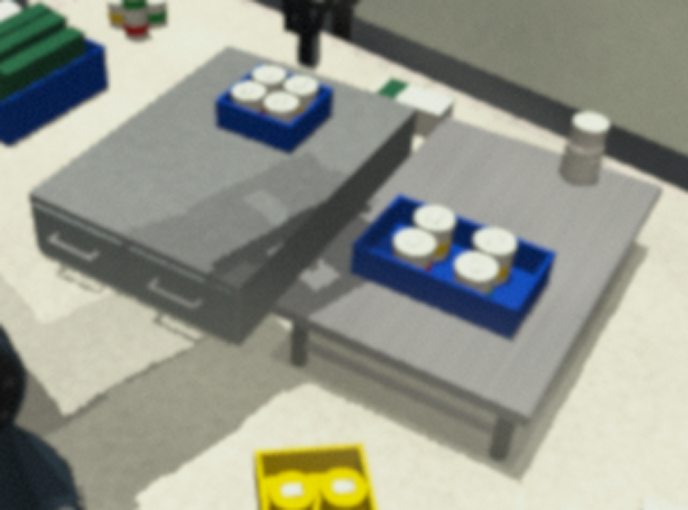

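View pics/w6.png

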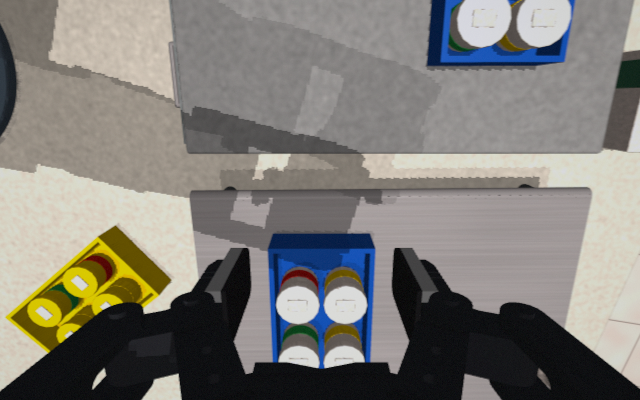

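```bash
python3 - <<'E'
from h import *
w=load("w6.npz");R=w["eef_rot"]
q=castw(w,w,[(193,191),(589,188),(270,235),(373,235)],.09);t=(q-w["ee_pos"])@R
print(np.round(t[:,:2],4)); 
q=castw(w,w,[(270,248),(373,248)],.13);print(np.round(((q-w["ee_pos"])@R)[:,:2],4))
# short tray: mask change
a=load("scene0.npz")["color"];b=load("scene6.npz")["color"]
print(cv2.absdiff(a,b)[235:302,262:332].mean())
E
```

```text
[[-0.1326  0.0255]
 [ 0.2765  0.0225]
 [-0.0551  0.0742]
 [ 0.0551  0.0743]]
[[-0.0496  0.0716]
 [ 0.0494  0.0718]]
10.503980099502488
```

```bash
python3 -c "
from station import r
print(r.finish_job())"
```

```text
the job is handed in; nothing more can be done
None
```

I pushed the long tray across the gap onto the steel stand, using both part-open fingers low against its +y end wall. Then I backed off, raised the arm about 20 cm and handed the job in, about 8 s into the run.

**Last checks (wrist, scene and side cameras):**
- **Position along the slide:** the tray's trailing end is about 48–49 mm inside the stand's gap edge, where exact centring would be 50 mm.
- **Position across the stand:** the tray's centre is about 72 mm from the stand's middle, within the 150 mm allowed.
- **Squareness and flatness:** the tray is square to within about 0.01 rad, and it looked level in every picture.
- **Short tray:** its corners are at the same pixels as before the push. A raw image comparison of that area showed a mean difference of about 10 grey levels. I put this down to changed shadows, but didn't separate it further.
- **Forces:** the highest reading at the end of any move was about 6 N, and the robot was touching nothing at hand-in.

**Disagreement:** the scene and side cameras differed by about 10–20 mm on absolute positions. The wrist camera agreed with their average for the tray and the drawer unit, so I used the average for the stand.

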